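Rolling pin out of the draining rack

TASK

The rolling pin is wanted for pastry, but it lies along the bottom of the draining rack, half under the rack's cup shelf, with a chopping board standing across it. Lift the board out and let it stand on the worktop on its long lower edge, leaning steeply against a side of the tea tin; then raise the pin's free end and draw the pin out aslant through the opening beside the cup shelf. Finish holding the pin still in the air, all of it well above the rack's rim and touching nothing but the gripper; the board stays leaning, and the mug and the jam jar stay standing where they are.

Things in the scene. Friction and masses are not known exactly. Their poses are not given: they have to be found in the camera images.
- rack: Steel wire draining rack on a grey drip tray of 205 x 380 mm, fixed. Origin on the worktop under its middle; long axis is its own y. Rim wire 200 (x) by 350 mm (y), its top 133 mm above the worktop. The bottom wires dip to a trough along x = 0: lowest top 35 mm, rising to 68 mm at the walls. Between x = -78 and +78 mm there is nothing inside but the pin and the board's lower edge.
- rack_opening (a point): Middle of the rack's opening, at rim height (rack frame x = 0, y = -82 mm, z = 130 mm). The opening reaches from the end rim at rack y = -175 mm to the cup shelf's edge wire at y = +10 mm: 185 mm, shorter than the pin. Mind the wall cabinet behind: its underside is 514 mm above the worktop, its front 598 mm ahead of the robot's base axis.
- shelf_edge (a point): Middle of the edge wire (6 mm thick) of the cup shelf, rack frame x = 0, y = +10 mm, z = 130 mm. The wire cup shelf, level with the rim, covers the whole rack from here to y = +175 mm; the mug stands on it.
- pin: Wooden rolling pin, 290 mm long, about 0.15 to 0.3 kg: roller 40 mm thick and 194 mm long, at each end a handle 48 mm long, up to 25 mm thick. It lies in the trough parallel to the rack's y axis (within 12 mm of its middle), its axis 56 mm above the worktop. Origin at its middle on its axis; own y axis along it, -y end in the open part, +y end under the cup shelf.
- pin_open_end (a point): Tip of the pin's free handle, on the pin's axis, in the open part of the rack (145 mm from the pin's origin, along the pin's -y).
- pin_shelf_end (a point): Tip of the pin's other handle, on its axis, under the cup shelf (145 mm from the pin's origin, along +y).
- board: Wooden chopping board, 184 mm (own x) by 140 mm high (own z), 15 mm thick (own y), 0.24 to 0.4 kg, a 14 mm hanging hole in one upper corner. It stands upright across the rack, over the pin, at rack y = -70 mm, its long lower edge 83 mm above the worktop on two wires at rack x = +-82 mm, between prongs up to 110 mm high (18 mm gaps). Origin at the middle of its lower edge.
- board_top (a point): Middle of the board's upper long edge, 140 mm above its origin; here it is 15 mm thick and can be gripped from above across that thickness.
- tin: Dark square tea tin with a shut lid, heavy and fixed where it stands, to the right of the rack. Origin under its middle; 92 mm along its own x, 129 mm along its own y, 98 mm high. Its broad flat sides, at own x = +-46 mm, are upright; its own +x side looks towards the rack and has free worktop before it.
- mug: White mug, 82 mm wide, 91 mm high, standing upside down and loose on the rack's cup shelf. Origin in the middle of its foot, which is up; own z points down. To be left alone.
- jam_jar: Jam jar, 69 mm wide, 99 mm high, loose on the worktop behind the rack, beside two oranges. Origin under its middle. To be left alone.
Mind the look-alikes: they are no part of the job. There is more than one size of the board; the job needs the larger.

How it is judged:
By the outcome, as a careful person would: the job done as asked, in the order asked, and still so for the second after the job is handed in, while the arm keeps its last pose, push and grip.
It also fails if it takes over 67 s, if anything falls off the work surface, if the arm or the gripper's body presses on something with over 40 N, if the wrist force passes 120 N, or if a joint passes its speed limit or range.

ROBOT

A 7-joint arm with a two-finger parallel gripper is mounted at the origin on a cart in front of the work surface, level with it; the furniture and walls round the work are solid. World frame = base frame: x ahead of the robot, y to its left, z up, the work surface at z = 0. Lengths are in m, angles in rad, forces in N, time in s.
With the tool pointing down it reaches from about 0.35 to 0.775 m from the base axis. Payload 3.1 kg.
Tool frame: the origin (TCP) lies on the centre line of the jaws, within the pads' length; the fingertips stand 14 mm ahead of it and the grasp point (between the pads) lies 5 mm behind it; z points along the fingers, y is the line along which they close (so a half turn about z gives the same grasp; the last joint's range is limited). The gripper opens to 85 mm and grips with 20 to 120 N. Pads are 22 mm wide; open, the fingers measure 114 mm over their backs; the gripper's body (76 mm by 85 mm) begins 54 mm behind the grasp point. The pads swing forward as they close: fully open they stand 13 mm farther back than shut.
Start: joints at [-1.159, 0.311, 0.014, 1.512, -0.004, 1.319, -0.027], TCP at [0.241, 0.494, 0.245] pointing down, gripper open.
Joint ranges: [-2.7, 2.7], [-0.3, 1.91], [-1.27, 1.3], [0.12, 2.57], [-1.44, 4.58], [0.2, 2.03], [-3.05, 3.05]. Speed limits (rad/s): [2.79, 2.79, 3.14, 3.14, 3.14, 3.14, 3.14].

INTERFACE

Orientations are given as a unit quaternion [w, x, y, z].
In Python, from plant import ctrl gives the robot as it stands.
- The arm moves only by the tool arm_command, never from a script. Its argument "targets" is a list of rows, each a list of 2 entries, a list of its own where there are three numbers: the shift along the world's x, y, z in units of 40 mm (1.0 is 40 mm), then the turn, a rotation vector about the world's x, y, z in units of 6 degrees (1.0 is 6 degrees). In form: [[[tx, ty, tz], [wx, wy, wz]], ...]. A call has 1 to 12 rows; each row is the pose to reach, as a shift and turn from the pose commanded when the call began; what a row does not reach only later rows make up. A row lasts 1/12 s, in which the tool goes at most 41.7 mm and 7.16 degrees, less where a joint would pass 70% of its speed; a pose out of reach is approached as far as the arm can. A call with a gripper value outside its range is refused whole. "hand" is the closure, from -1 (fully open) to 1 (shut), set as the call begins (left out, the last holds). The fingers move at their own pace and stop on an object; the grip force is fixed at half the most. Time passes only in rows, so rows that repeat a pose let the fingers close. It gives the time, the measured TCP pose, the force, the opening and the grip force at its end, in the units of the state.
- ctrl.read_state(): the state, without advancing time (a new reading comes with each control period).
- ctrl.read_camera(name): name is "scene" or "top"; returns a dict with "color" (420x560x3 uint8, red, green, blue), "depth" (420x560 float32, m along the optical axis (not along the pixel's ray), 0 where there is no reading), "K" (3x3 intrinsics, pixels), "rvec" (rotation vector, rad) and "tvec" (3), from world to camera coordinates, as OpenCV has them. Camera axes: x right, y down, z forward; pixel columns grow to the right and rows downward; lengths in m; the calibration is good to about 2 mm. A picture is of the moment at which its call begins.
- ctrl.finish_job(): hands the job in; it is judged then, once.
The state is a dict: "time": time; "q": joint angles; "qvel": joint speeds; "effort": joint torques, N m; "tool_pos": TCP position; "orientation": TCP orientation; "ft_force": force on the tool from outside, world axes, zero at the start; "moment": the same for the moment, N m; "gripper_width": finger opening in m; "finger_force": force on a finger pad.
Only numpy, scipy, OpenCV 4.12 (cv2) and the standard library are available. Lean on these libraries where they do the work, as an engineer would, in place of code of your own. Each camera call takes 0.05 s, during which the arm holds its last target. There are 200 camera calls.

## Working session

There is one attempt and no reset: what is moved stays moved. The work goes in short steps, Python scripts to look and compute and a tool call to move; the robot and the scene stay as the last step left them, time stands still between calls to the robot, and variables do not carry over. Pictures are saved under pics/ and viewed, at most 10 in all, crops included, and the job is handed in when it is done.

Besides the shell and the picture viewer there is one more tool, called after "Emit:" in YAML: its name, and indented under it one key for each argument. arm_command: Moves the arm, as the interface text tells. Its arguments: {"type":"object","properties":{"targets":{"type":"array"},"hand":{"type":"number"}},"required":["targets"]}

```bash
mkdir -p pics; ls; cat > h.py <<'E'
import numpy as np, cv2
from plant import ctrl
def cam(n):
    c=ctrl.read_camera(n); R=cv2.Rodrigues(np.array(c['rvec'],float))[0]; t=np.array(c['tvec'],float).ravel()
    c['R'],c['t'],c['C']=R,t,-R.T@t
    return c
def save(c,f): cv2.imwrite('pics/'+f,c['color'][:,:,::-1])
def cloud(c):
    d=c['depth']; v,u=np.indices(d.shape); K=c['K']
    P=np.stack([(u-K[0,2])/K[0,0]*d,(v-K[1,2])/K[1,1]*d,d],-1)
    W=(P-c['t'])@c['R']; W[d==0]=np.nan; return W
def ray(c,u,v,z):
    r=c['R'].T@np.linalg.inv(c['K'])@[u,v,1]; return c['C']+r*(z-c['C'][2])/r[2]
def proj(c,p):
    q=c['K']@(c['R']@np.array(p)+c['t']); return q[:2]/q[2]
E
python3 - <<'E'
from h import *
for n in ('scene','top'):
    c=cam(n); save(c,n+'0.png'); np.savez('c_'+n,**c); print(n,c['C'],c['R'][2])
s=ctrl.read_state(); print({k:np.round(v,3) for k,v in s.items()})
E
```

```text
pics
scene [-0.11089451  1.09072881  0.99538012] [ 0.50191652 -0.60878782 -0.61437545]
top [0.0466439  0.49701106 1.39771708] [ 0.39714879 -0.16239398 -0.90327241]
{'time': np.float64(0.1), 'q': array([-1.159,  0.312,  0.014,  1.513, -0.004,  1.319, -0.027]), 'qvel': array([ 0.001, -0.003,  0.   , -0.003,  0.001,  0.001,  0.001]), 'effort': array([ 1.0000e-03, -3.8085e+01,  1.4700e-01, -2.3124e+01,  1.2000e-02,
        8.0000e-03,  0.0000e+00]), 'tool_pos': array([0.241, 0.494, 0.244]), 'orientation': array([-0.   ,  0.225,  0.974, -0.001]), 'ft_force': array([ 0.2  , -0.512, -0.232]), 'moment': array([0.015, 0.002, 0.027]), 'finger_force': np.float64(0.0), 'gripper_width': np.float64(0.085)}
```

View pics/scene0.png

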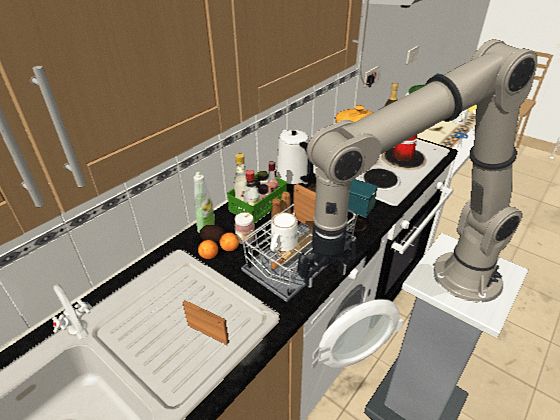

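View pics/top0.png

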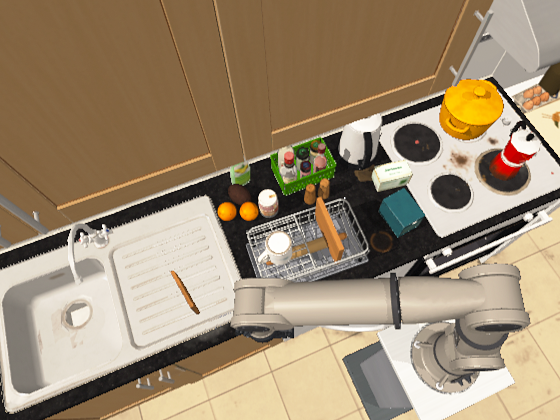

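The scene view shows the rack with mug (285,230), and a smaller board on the drainer (205,322). The top view shows the larger board in the rack at about (330,230), the mug (278,248), the teal tin (402,213) and the jar (268,203).

```bash
python3 - <<'E'
from h import *
c=dict(np.load('c_top.npz')); W=cloud(c)
im=c['color'][165:300,235:435,::-1]; cv2.imwrite('pics/t1.png',cv2.resize(im,None,fx=4,fy=4,interpolation=cv2.INTER_CUBIC))
hsv=cv2.cvtColor(c['color'],cv2.COLOR_RGB2HSV)
# tin top
def rect(m,name):
    P=W[m]; P=P[~np.isnan(P[:,0])]; r=cv2.minAreaRect(P[:,:2].astype(np.float32)); print(name,len(P),np.round(r[0],4),np.round(r[1],4),round(r[2],1),'zmed',np.round(np.percentile(P[:,2],[5,50,95]),3))
sub=np.zeros(hsv.shape[:2],bool); sub[180:250,370:435]=1
teal=(hsv[...,0]>80)&(hsv[...,0]<105)&(hsv[...,1]>100)&sub
rect(teal&(abs(W[...,2]-.098)<.006),'tin')
s2=np.zeros_like(sub); s2[190:262,310:350]=1
wood=(hsv[...,0]>5)&(hsv[...,0]<22)&(hsv[...,1]>80)&s2
for lo,hi in((.1,.25),(.19,.23),(.212,.23)):
    rect(wood&(W[...,2]>lo)&(W[...,2]<hi),f'board{lo}')
print(c['K'])
for p in [(0.241,.494,.133)]: print(proj(c,p))
E
```

```text
tin 788 [ 0.474  -0.0942] [0.1211 0.0938] 6.4 zmed [0.093 0.096 0.101]
board0.1 776 [0.4819 0.194 ] [0.0386 0.2   ] 79.9 zmed [0.111 0.197 0.224]
board0.19 424 [0.4744 0.1954] [0.0165 0.1853] 87.0 zmed [0.194 0.22  0.225]
board0.212 320 [0.4746 0.1954] [0.016  0.1845] 87.4 zmed [0.216 0.221 0.225]
[[422.17240625   0.         290.65833257]
 [  0.         422.17240625 209.08189808]
 [  0.           0.           1.        ]]
[268.04618731 340.60469676]
```

View pics/t1.png

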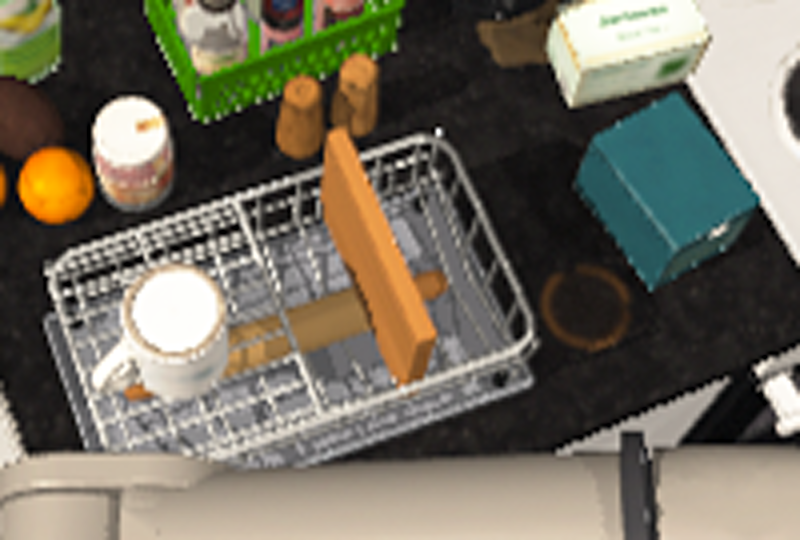

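The crop shows the rack rim corners at about (435,135), (530,350) and (50,265), the shelf edge wire from (240,200) to (320,405), and the pin's free tip at (443,283). It also shows the tin lid corners at (600,130), (680,95), (755,205) and (665,240).

```bash
python3 - <<'E'
from h import *
c=dict(np.load('c_top.npz')); W=cloud(c)
R=lambda x,y,z:np.round(ray(c,235+x/4-.4,165+y/4-.4,z)[:2],4)
print('rim',R(435,138,.133),R(532,350,.133),R(52,265,.133))
print('shelf',R(240,200,.13),R(320,408,.13))
print('pin tip',R(446,283,.056),'roller axis',R(330,316,.072), 'far tip',R(130,393,.056))
print('tin lid',[R(*p,.098) for p in ((600,130),(680,95),(755,205),(665,240))])
print('tin foot',R(578,183,0),R(655,288,0))
print('edge',R(560,450,0),R(730,378,0))
m=W[235:262,262:292]; mm=m[(m[...,2]>.21)&(m[...,2]<.24)]; print('mug',mm.mean(0),len(mm))
j=W[190:200,260:275]; j=j[(j[...,2]>.085)&(j[...,2]<.115)]; print('jar',j.mean(0))
b=W[165:195,372:415]; b=b[(b[...,2]>.05)];print('box',np.nanmin(b,0),np.nanmax(b,0))
g=W[165:205,300:330]; g=g[(g[...,2]>.05)];print('mills',np.nanmin(g,0),np.nanmax(g,0))
# pin wood pixels
hsv=cv2.cvtColor(c['color'],cv2.COLOR_RGB2HSV)
E
```

```text
rim [0.5674 0.0928] [0.3686 0.1048] [0.5857 0.4284]
shelf [0.5803 0.265 ] [0.3917 0.278 ]
pin tip [0.4707 0.1205] roller axis [0.4771 0.2272] far tip [0.4854 0.4048]
tin lid [array([ 0.5328, -0.0525]), array([ 0.5357, -0.1328]), array([ 0.4188, -0.1386]), array([ 0.4204, -0.0531])]
tin foot [ 0.5294 -0.0495] [ 0.4114 -0.0635]
edge [0.3132 0.0832] [ 0.3125 -0.0821]
mug [0.47037507 0.36579743 0.22237276] 503
jar [0.70073802 0.31732753 0.09705607]
box [ 0.51254605 -0.20603321  0.05001847] [ 0.66580693 -0.07659365  0.10368004]
mills [0.54039715 0.06854846 0.05016725] [0.76561737 0.19969431 0.22856452]
```

```bash
python3 - <<'E'
from h import *
for n in('top','scene'):
    c=dict(np.load(f'c_{n}.npz')); W=cloud(c)
    hsv=cv2.cvtColor(c['color'],cv2.COLOR_RGB2HSV)
    m=(hsv[...,0]>80)&(hsv[...,0]<105)&(hsv[...,1]>90)&(abs(W[...,0]-.474)<.12)&(abs(W[...,1]+.094)<.1)
    P=W[m]; t=P[P[:,2]>.088]; s=P[(P[:,2]<.085)&(P[:,2]>.015)&(P[:,1]>-.08)]
    print(n,len(t),len(s),cv2.minAreaRect(t[:,:2].astype('f')),np.round(t.mean(0),4))
    if len(s)>30:
        for k in range(4):
            A=np.polyfit(s[:,0],s[:,1],1); r=s[:,1]-np.polyval(A,s[:,0]); s=s[abs(r)<2*r.std()]
        print('side y at .474',np.polyval(A,.474),'deg',np.degrees(np.arctan(A[0])),r.std(),len(s),s.min(0),s.max(0))
E
```

```text
top 872 287 ((0.4743654131889343, -0.09465980529785156), (0.12378460168838501, 0.09415141493082047), 8.028349876403809) [ 0.4733 -0.0933  0.0961]
side y at .474 -0.0497247846577558 deg 7.085278623774131 0.0012055856543298816 257 [ 0.40940842 -0.05952341  0.015266  ] [ 0.52888114 -0.04213808  0.08460861]
scene 338 286 ((0.46238595247268677, -0.09513936191797256), (0.1029217317700386, 0.09621645510196686), 6.562553405761719) [ 0.4577 -0.0963  0.0954]
side y at .474 -0.05231833820591952 deg 6.481320520193454 0.002178098937348191 253 [ 0.40780363 -0.06335507  0.01503909] [ 0.48523561 -0.04803705  0.08448399]
```

Emit:
arm_command:
  targets:
    - [[0,0,0.4],[0,0,0.5]]
    - [[0,-0.3,1],[0,0,1.2]]
    - [[0.3,-0.8,1.8],[0,0,2]]
    - [[0.8,-1.5,2.4],[0,0,3]]
    - [[1.5,-2.3,2.6],[0,0,3.9]]
    - [[2.3,-3.1,2.6],[0,0,3.9]]
    - [[3.1,-3.9,2.6],[0,0,3.9]]
    - [[3.9,-4.7,2.6],[0,0,3.9]]
    - [[4.7,-5.5,2.6],[0,0,3.9]]
    - [[5.3,-6.3,2.6],[0,0,3.9]]
    - [[5.7,-7.1,2.6],[0,0,3.9]]
    - [[5.84,-7.46,2.6],[0,0,3.9]]
  hand: -0.2

```text
time: 1.1
tool_pos: [0.4774, 0.1899, 0.3486]
orientation: [0.0, 0.027, 1.0, -0.002]
ft_force: [0.4, -0.6, 0.2]
gripper_width: 0.0515
finger_force: 0.0
```

Emit:
arm_command:
  targets:
    - [[0,0,-0.4],[0,0,0]]
    - [[0,0,-0.8],[0,0,0]]
    - [[0,0,-1.2],[0,0,0]]
    - [[0,0,-1.6],[0,0,0]]
    - [[0,0,-1.6],[0,0,0]]
    - [[0,0,-1.6],[0,0,0]]

```text
time: 1.6
tool_pos: [0.4739, 0.1957, 0.2844]
orientation: [-0.001, 0.023, 1.0, -0.001]
ft_force: [-0.0, -0.6, 1.1]
gripper_width: 0.0511
finger_force: 0.0
```

Emit:
arm_command:
  targets:
    - [[0,0,-0.5],[0,0,0]]
    - [[0,0,-1],[0,0,0]]
    - [[0,0,-1.5],[0,0,0]]
    - [[0,0,-1.8],[0,0,0]]
    - [[0,0,-1.8],[0,0,0]]
    - [[0,0,-1.8],[0,0,0]]

```text
time: 2.1
tool_pos: [0.4751, 0.1962, 0.2141]
orientation: [0.0, 0.023, 1.0, 0.0]
ft_force: [0.2, -0.4, 0.6]
gripper_width: 0.051
finger_force: 0.0
```

Emit:
arm_command:
  targets:
    - [[0,0,0],[0,0,0]]
    - [[0,0,0],[0,0,0]]
    - [[0,0,0],[0,0,0]]
    - [[0,0,0],[0,0,0]]
    - [[0,0,0],[0,0,0]]
    - [[0,0,0],[0,0,0]]
    - [[0,0,0],[0,0,0]]
    - [[0,0,0],[0,0,0]]
  hand: 1

```text
time: 2.77
tool_pos: [0.4756, 0.1959, 0.2148]
orientation: [0.001, 0.023, 1.0, 0.0]
ft_force: [-0.5, -0.7, 5.0]
gripper_width: 0.0135
finger_force: 60.3
```

Emit:
arm_command:
  targets:
    - [[0,0,0.2],[0,0,0]]
    - [[0,0,0.5],[0,0,0]]
    - [[0,0,0.8],[0,0,0]]
    - [[0,0,1.1],[0,0,0]]
    - [[0,0,1.4],[0,0,0]]
    - [[0,0,1.7],[0,0,0]]
    - [[0,0,2.0],[0,0,0]]
    - [[0,0,2.3],[0,0,0]]
    - [[0,0,2.5],[0,0,0]]
    - [[0,0,2.5],[0,0,0]]
    - [[0,0,2.5],[0,0,0]]

```text
time: 3.68
tool_pos: [0.4745, 0.196, 0.3131]
orientation: [-0.0, 0.023, 1.0, -0.0]
ft_force: [0.7, -0.4, -2.5]
gripper_width: 0.0135
finger_force: 59.3
```

```bash
python3 - <<'E'
from h import *
c=cam('top'); W=cloud(c); np.savez('c_t2',**c)
a=cam('scene'); 
A=cv2.resize(c['color'][150:300,230:430],(800,600),interpolation=cv2.INTER_CUBIC); cv2.imwrite('pics/t2.png',A[:,:,::-1])
print(a['t'],np.round(ctrl.read_state()['tool_pos'],4),np.round(ctrl.read_state()['ft_force'],2))
B=a['color'][170:320,220:420]; cv2.imwrite('pics/s2.png',cv2.resize(B,(800,600),interpolation=cv2.INTER_CUBIC)[:,:,::-1])
E
```

```text
[0.61062556 0.2185408  1.33121931] [0.4741 0.1958 0.3122] [-0.42  0.32 -2.98]
```

View pics/s2.png

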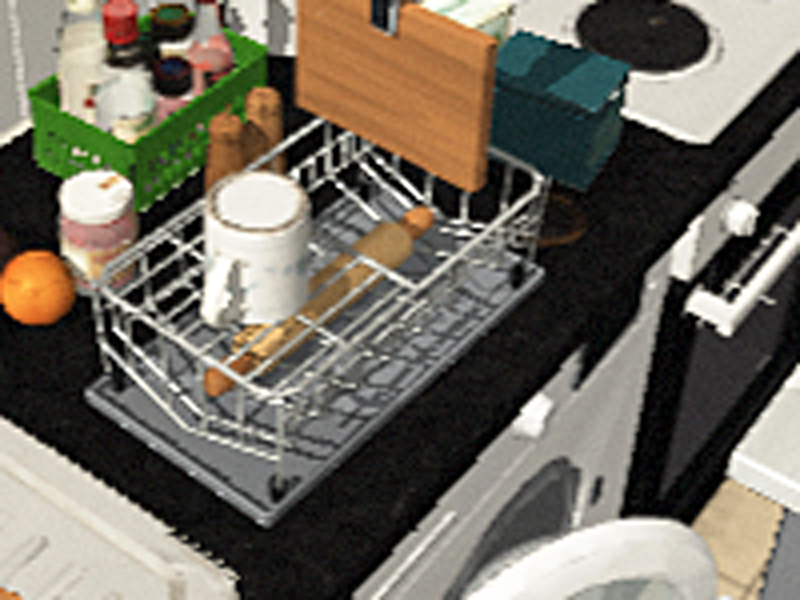

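Board held clear of the rack (scene crop (395,90)), with the pin's free end at (425,220) and the mug undisturbed. Now I'll move it towards the tin, turning and tilting.

Emit:
arm_command:
  targets:
    - [[0,-0.3,0.2],[0,0,0]]
    - [[0,-0.8,0.4],[0,0,0.2]]
    - [[0,-1.4,0.4],[0.2,0,0.5]]
    - [[0,-2.1,0.4],[0.5,0,0.8]]
    - [[-0.1,-2.8,0.4],[0.9,0,1.1]]
    - [[-0.1,-3.5,0.4],[1.3,0,1.4]]
    - [[-0.1,-4.2,0.3],[1.7,0.1,1.6]]
    - [[-0.2,-4.9,0],[2.1,0.1,1.6]]
    - [[-0.2,-5.5,-0.5],[2.5,0.1,1.6]]
    - [[-0.2,-5.8,-1.2],[2.5,0.1,1.6]]
    - [[-0.2,-5.8,-2.0],[2.5,0.1,1.6]]
    - [[-0.2,-5.8,-2.8],[2.5,0.1,1.6]]

```text
time: 4.78
tool_pos: [0.4665, -0.0394, 0.2006]
orientation: [-0.007, -0.059, 0.99, 0.129]
ft_force: [0.2, 0.8, -2.3]
gripper_width: 0.0137
finger_force: 59.3
```

Emit:
arm_command:
  targets:
    - [[0,0,-0.3],[0,0,0]]
    - [[0,0,-0.6],[0,0,0]]
    - [[0,0,-0.9],[0,0,0]]
    - [[0,0,-1.2],[0,0,0]]
    - [[0,0,-1.3],[0,0,0]]
    - [[0,0,-1.3],[0,0,0]]

```text
time: 5.28
tool_pos: [0.4655, -0.0367, 0.1484]
orientation: [-0.009, -0.061, 0.99, 0.13]
ft_force: [-0.1, 0.1, -2.2]
gripper_width: 0.0138
finger_force: 59.2
```

Emit:
arm_command:
  targets:
    - [[0,0,-0.15],[0,0,0]]
    - [[0,0,-0.3],[0,0,0]]
    - [[0,0,-0.4],[0,0,0]]
    - [[0,0,-0.45],[0,0,0]]
    - [[0,0,-0.45],[0,0,0]]

```text
time: 5.7
tool_pos: [0.4664, -0.0359, 0.1309]
orientation: [-0.009, -0.061, 0.99, 0.13]
ft_force: [0.2, 0.7, -2.7]
gripper_width: 0.0138
finger_force: 59.3
```

```bash
python3 - <<'E'
from h import *
s=ctrl.read_state();print(np.round(s['tool_pos'],4),np.round(s['ft_force'],2))
for n,(u,v,w,h) in dict(top=(340,150,100,75),scene=(310,150,80,60)).items():
    c=cam(n);cv2.imwrite(f'pics/{n}3.png',cv2.resize(c['color'][v:v+h,u:u+w],(400,300),interpolation=cv2.INTER_CUBIC)[:,:,::-1])
a=cv2.hconcat([cv2.imread(f'pics/{n}3.png') for n in('top','scene')]);cv2.imwrite('pics/b3.png',a)
E
```

```text
[ 0.4664 -0.0359  0.1309] [ 0.22  0.74 -2.72]
```

View pics/b3.png

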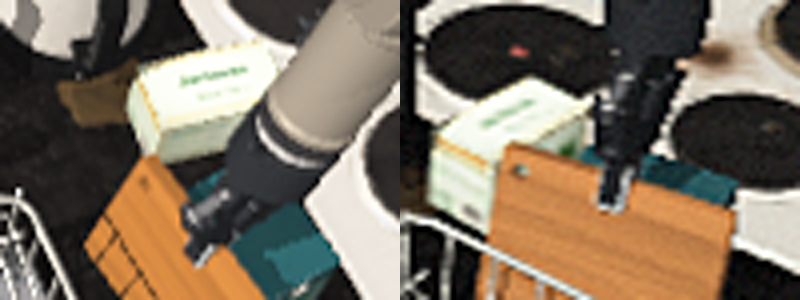

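Both views show the board parallel to the tin's side, just short of touching it. I'll push it in gently.

Emit:
arm_command:
  targets:
    - [[0,-0.1,0],[0,0,0]]
    - [[0,-0.2,0],[0,0,0]]
    - [[0,-0.25,0],[0,0,0]]
    - [[0,-0.25,0],[0,0,0]]

```text
time: 6.13
tool_pos: [0.4669, -0.0473, 0.1315]
orientation: [-0.008, -0.06, 0.99, 0.13]
ft_force: [-0.5, -0.5, -1.8]
gripper_width: 0.0139
finger_force: 59.2
```

Emit:
arm_command:
  targets:
    - [[0,-0.05,0],[0,0,0]]
    - [[0,-0.05,0],[0,0,0]]
    - [[0,-0.05,-0.05],[0,0,0]]
    - [[0,-0.05,-0.05],[0,0,0]]

```text
time: 6.47
tool_pos: [0.4669, -0.0482, 0.1296]
orientation: [-0.008, -0.061, 0.99, 0.13]
ft_force: [-1.4, -0.7, -0.2]
gripper_width: 0.0138
finger_force: 59.6
```

Emit:
arm_command:
  targets:
    - [[0,-0.05,0],[0,0,0]]
    - [[0,-0.08,-0.02],[0,0,0]]
    - [[0,-0.08,-0.04],[0,0,0]]
    - [[0,-0.08,-0.04],[0,0,0]]

```text
time: 6.8
tool_pos: [0.467, -0.0503, 0.1293]
orientation: [-0.008, -0.061, 0.989, 0.132]
ft_force: [-2.0, 0.6, 8.5]
gripper_width: 0.0138
finger_force: 60.5
```

Emit:
arm_command:
  targets:
    - [[0,-0.03,0],[0,0,0]]
    - [[0,-0.03,0],[0,0,0]]
    - [[0,-0.03,0],[0,0,0]]
    - [[0,-0.03,0],[0,0,0]]

```text
time: 7.13
tool_pos: [0.467, -0.0507, 0.1292]
orientation: [-0.008, -0.062, 0.989, 0.132]
ft_force: [-1.7, 0.7, 7.1]
gripper_width: 0.0139
finger_force: 60.4
```

Emit:
arm_command:
  targets:
    - [[0,0,0],[0,0,0]]
    - [[0,0,0],[0,0,0]]
    - [[0,0,0],[0,0,0]]
    - [[0,0,0],[0,0,0]]
    - [[0,0,0],[0,0,0]]
    - [[0,0,0],[0,0,0]]
  hand: 0.3

```text
time: 7.63
tool_pos: [0.4666, -0.0525, 0.1276]
orientation: [-0.008, -0.061, 0.99, 0.13]
ft_force: [-0.2, -0.1, 0.1]
gripper_width: 0.0299
finger_force: 0.0
```

Emit:
arm_command:
  targets:
    - [[0,0,0.1],[0,0,0]]
    - [[0,-0.05,0.3],[0,0,0]]
    - [[0,-0.15,0.6],[0,0,0]]
    - [[0,-0.25,1.0],[0,0,0]]
    - [[0,-0.35,1.5],[0,0,0]]
    - [[0,-0.4,2.3],[0,0,0]]
    - [[0,-0.4,3.1],[0,0,0]]
    - [[0,-0.4,3.9],[0,0,0]]
    - [[0,-0.4,3.9],[0,0,0]]

```text
time: 8.38
tool_pos: [0.47, -0.0699, 0.291]
orientation: [-0.001, -0.062, 0.99, 0.129]
ft_force: [0.8, -1.1, -0.2]
gripper_width: 0.0299
finger_force: 0.0
```

```bash
python3 - <<'E'
from h import *
s=ctrl.read_state();print(np.round(s['tool_pos'],4),np.round(s['orientation'],3),np.round(s['ft_force'],2))
a=[]
for n,(u,v,w,h) in dict(top=(300,150,140,105),scene=(300,150,100,75)).items():
    c=cam(n);np.savez('d_'+n,**c);a.append(cv2.resize(c['color'][v:v+h,u:u+w],(400,300),interpolation=cv2.INTER_CUBIC)[:,:,::-1])
    W=cloud(c);hsv=cv2.cvtColor(c['color'],cv2.COLOR_RGB2HSV)
    m=(hsv[...,0]>5)&(hsv[...,0]<20)&(hsv[...,1]>120)&(abs(W[...,0]-.467)<.11)&(W[...,1]>-.1)&(W[...,1]<.06)&(W[...,2]>.02)
    P=W[m]; print(n,len(P),P.min(0),P.max(0))
    for lo,hi in((.02,.06),(.06,.1),(.1,.13)):
        q=P[(P[:,2]>lo)&(P[:,2]<hi)]; print(lo,np.polyval(np.polyfit(q[:,0],q[:,1],1),.467) if len(q)>5 else None, q[:,2].mean())
cv2.imwrite('pics/b4.png',cv2.hconcat(a))
E
```

```text
[ 0.47   -0.0699  0.291 ] [-0.001 -0.062  0.99   0.129] [ 0.76 -1.14 -0.21]
top 1455 [ 0.37014577 -0.09291597  0.02000361] [ 0.55936471 -0.00116908  0.63465459]
0.02 -0.01832498957818684 0.039812308001362
0.06 -0.03127958041852785 0.08067230495172491
0.1 -0.03997680775658244 0.1153582042153035
scene 1405 [ 0.36752564 -0.09704673  0.02014846] [ 0.55633133 -0.00188309  0.40365443]
0.02 -0.021008282954878825 0.04165268619346402
0.06 -0.0313306065398963 0.0802563025020505
0.1 -0.041491756039001716 0.11482440864021952
```

View pics/b4.png

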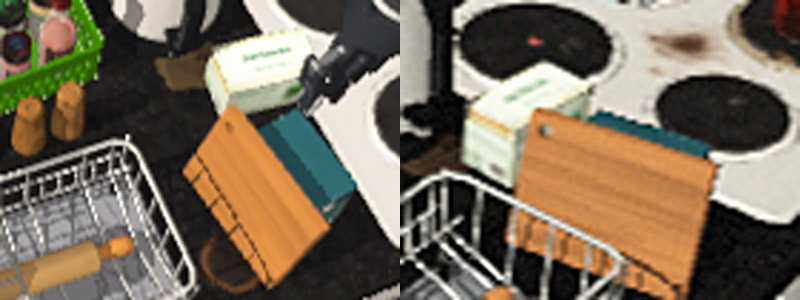

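The board stands leaning at about 16° against the tin (crop centre (265,195)), and the gripper is clear. Now I'll measure the pin.

```bash
python3 - <<'E'
from h import *
for n in('top','scene'):
    c=dict(np.load(f'd_{n}.npz'));W=cloud(c);hsv=cv2.cvtColor(c['color'],cv2.COLOR_RGB2HSV)
    m=(hsv[...,0]>7)&(hsv[...,0]<25)&(hsv[...,1]>70)&(hsv[...,2]>70)&(abs(W[...,0]-.475)<.05)&(W[...,1]>.09)&(W[...,1]<.26)&(W[...,2]>.045)&(W[...,2]<.085)
    P=W[m]
    print(n,len(P),'ymin',P[:,1].min(),proj(c,P[P[:,1].argmin()]))
    for lo in np.arange(.11,.26,.015):
        q=P[(P[:,1]>=lo)&(P[:,1]<lo+.015)]
        if len(q)>3: print(round(lo,3),len(q),'x',np.round([q[:,0].min(),np.median(q[:,0]),q[:,0].max()],4),'zmax',round(np.percentile(q[:,2],95),4), 'x of top',np.round(np.mean(q[q[:,2]>np.percentile(q[:,2],70),0]),4))
s=ctrl.read_state();print(np.round(s['tool_pos'],4),np.round(s['orientation'],4))
E
```

```text
top 386 ymin 0.12118071879220954 [345. 233.]
0.11 5 x [0.465  0.4701 0.4788] zmax 0.0668 x of top 0.4697
0.125 29 x [0.4637 0.4706 0.4848] zmax 0.0698 x of top 0.4731
0.14 28 x [0.463  0.4714 0.4839] zmax 0.0694 x of top 0.4706
0.155 17 x [0.4664 0.4735 0.4829] zmax 0.0701 x of top 0.4712
0.17 51 x [0.4563 0.472  0.4956] zmax 0.0764 x of top 0.4755
0.185 49 x [0.4577 0.4715 0.4941] zmax 0.0767 x of top 0.4769
0.2 52 x [0.4579 0.4722 0.4951] zmax 0.0781 x of top 0.4773
0.215 50 x [0.4584 0.4742 0.4955] zmax 0.0781 x of top 0.4773
0.23 51 x [0.459  0.4749 0.4974] zmax 0.0761 x of top 0.4779
0.245 54 x [0.46   0.4732 0.4985] zmax 0.0782 x of top 0.4784
scene 230 ymin 0.12279382745247551 [326. 222.]
0.125 19 x [0.4609 0.4666 0.4818] zmax 0.0687 x of top 0.4698
0.14 24 x [0.4617 0.4684 0.4796] zmax 0.0656 x of top 0.4718
0.155 8 x [0.4599 0.4703 0.487 ] zmax 0.0681 x of top 0.4732
0.17 34 x [0.453  0.4644 0.4892] zmax 0.0753 x of top 0.474
0.185 39 x [0.4548 0.4656 0.4897] zmax 0.0763 x of top 0.4738
0.2 32 x [0.4565 0.4682 0.4904] zmax 0.0739 x of top 0.4733
0.215 15 x [0.4558 0.4637 0.4884] zmax 0.0745 x of top 0.4772
0.23 26 x [0.4579 0.4683 0.4918] zmax 0.0738 x of top 0.4755
0.245 31 x [0.4572 0.4676 0.4933] zmax 0.0746 x of top 0.4791
[ 0.4676 -0.0691  0.2858] [-0.0059 -0.0612  0.9897  0.1296]
```

```bash
python3 - <<'E'
from h import *
from scipy.spatial.transform import Rotation as Ro
s=ctrl.read_state(); q=s['orientation']; R=Ro.from_quat([q[1],q[2],q[3],q[0]])
p=np.array([.475,.184,.25])
for sg in(1,-1):
    a=np.radians(-3); y=sg*np.array([np.cos(a),np.sin(a),0]); ax=np.array([np.cos(a),np.sin(a),0])
    z=Ro.from_rotvec(np.radians(8)*ax).apply([0,0,-1]); T=Ro.from_matrix(np.c_[np.cross(y,z),y,z])
    print(sg,np.degrees((T*R.inv()).as_rotvec())/6, (p-s['tool_pos'])/.04)
print(np.round(s['q'],2))
E
```

```text
1 [ -1.00337719   3.05334608 -16.3699691 ] [ 0.18556995  6.32848859 -0.89476764]
-1 [-0.81105846 -2.9141553  13.04610821] [ 0.18556995  6.32848859 -0.89476764]
[-0.1   0.21  0.46  1.6  -0.32  1.48  2.11]
```

Emit:
arm_command:
  targets:
    - [[0,0,0.4],[-0.06,0.19,-1]]
    - [[0,0.3,0.6],[-0.12,0.37,-2]]
    - [[0,0.7,0.6],[-0.18,0.56,-3]]
    - [[0,1.1,0.6],[-0.25,0.75,-4]]
    - [[0,1.5,0.6],[-0.31,0.93,-5]]
    - [[0,1.9,0.6],[-0.37,1.12,-6]]
    - [[0,2.3,0.5],[-0.43,1.3,-7]]
    - [[0,2.8,0.4],[-0.49,1.49,-8]]
    - [[0,3.3,0.3],[-0.55,1.68,-9]]
    - [[0,3.8,0.2],[-0.61,1.87,-10]]
    - [[0,4.3,0.1],[-0.67,2.05,-11]]
    - [[0,4.8,0],[-0.74,2.24,-12]]
  hand: -0.32

```text
time: 9.48
tool_pos: [0.4655, 0.1242, 0.2822]
orientation: [-0.042, 0.548, 0.832, 0.079]
ft_force: [0.1, 0.4, 0.1]
gripper_width: 0.0566
finger_force: 0.0
```

```bash
cat > tgt.py <<'E'
from h import *
from scipy.spatial.transform import Rotation as Ro
def go(p,th,yaw=-3,sg=1):
    s=ctrl.read_state(); q=s['orientation']; R=Ro.from_quat([q[1],q[2],q[3],q[0]])
    a=np.radians(yaw); ax=np.array([np.cos(a),np.sin(a),0]); y=sg*ax
    z=Ro.from_rotvec(np.radians(th)*ax).apply([0,0,-1]); T=Ro.from_matrix(np.c_[np.cross(y,z),y,z])
    print(np.round((p-s['tool_pos'])/.04,2),np.round(np.degrees((T*R.inv()).as_rotvec())/6,2),np.round(s['tool_pos'],4),np.round(s['q'],2),np.round(s['ft_force'],2))
E
python3 -c "
from tgt import *
go([.475,.184,.2],8)"
```

```text
[ 0.24  1.49 -2.06] [-0.31  0.78 -4.31] [0.4655 0.1242 0.2822] [-0.51  0.12  0.38  1.69 -0.22  1.31  0.32] [0.08 0.39 0.09]
```

Emit:
arm_command:
  targets:
    - [[0.05,0.3,-0.2],[-0.07,0.18,-1]]
    - [[0.1,0.7,-0.5],[-0.14,0.36,-2]]
    - [[0.15,1.1,-0.9],[-0.21,0.54,-3]]
    - [[0.2,1.4,-1.3],[-0.3,0.75,-4.1]]
    - [[0.24,1.49,-1.7],[-0.31,0.78,-4.3]]
    - [[0.24,1.49,-2.06],[-0.31,0.78,-4.3]]
    - [[0.24,1.49,-2.06],[-0.31,0.78,-4.3]]
    - [[0.24,1.49,-2.06],[-0.31,0.78,-4.3]]

```text
time: 10.15
tool_pos: [0.475, 0.1826, 0.1998]
orientation: [-0.047, 0.721, 0.689, 0.05]
ft_force: [1.2, 0.1, 0.1]
gripper_width: 0.0563
finger_force: 0.0
```

```bash
python3 -c "
from tgt import *
go([.475,.184,.08],8)"
```

```text
[ 0.    0.04 -2.99] [ 0.02 -0.   -0.06] [0.475  0.1826 0.1998] [-0.62  0.23  0.37  1.76 -0.24  1.14 -0.21] [1.19 0.14 0.11]
```

Emit:
arm_command:
  targets:
    - [[0,0.04,-0.5],[0,0,0]]
    - [[0,0.04,-1],[0,0,0]]
    - [[0,0.04,-1.5],[0,0,0]]
    - [[0,0.04,-2],[0,0,0]]
    - [[0,0.04,-2.5],[0,0,0]]
    - [[0,0.04,-2.8],[0,0,0]]
    - [[0,0.04,-3],[0,0,0]]
    - [[0,0.04,-3],[0,0,0]]
    - [[0,0.04,-3],[0,0,0]]

```text
time: 10.9
tool_pos: [0.4769, 0.1847, 0.082]
orientation: [-0.046, 0.721, 0.689, 0.052]
ft_force: [0.0, 0.9, 0.7]
gripper_width: 0.0562
finger_force: 0.0
```

Emit:
arm_command:
  targets:
    - [[0,0,-0.1],[0,0,0]]
    - [[0,0,-0.2],[0,0,0]]
    - [[0,0,-0.3],[0,0,0]]
    - [[0,0,-0.35],[0,0,0]]
    - [[0,0,-0.35],[0,0,0]]

```text
time: 11.32
tool_pos: [0.4759, 0.1847, 0.0668]
orientation: [-0.047, 0.721, 0.689, 0.051]
ft_force: [-0.2, 0.3, 0.5]
gripper_width: 0.0565
finger_force: 0.0
```

Emit:
arm_command:
  targets:
    - [[0,0,-0.06],[0,0,0]]
    - [[0,0,-0.12],[0,0,0]]
    - [[0,0,-0.16],[0,0,0]]
    - [[0,0,-0.16],[0,0,0]]

```text
time: 11.65
tool_pos: [0.476, 0.1847, 0.0605]
orientation: [-0.047, 0.721, 0.689, 0.051]
ft_force: [-0.0, 0.7, -0.1]
gripper_width: 0.0565
finger_force: 0.0
```

Emit:
arm_command:
  targets:
    - [[0,0,0],[0,0,0]]
    - [[0,0,0],[0,0,0]]
    - [[0,0,0],[0,0,0]]
    - [[0,0,0],[0,0,0]]
    - [[0,0,0],[0,0,0]]
    - [[0,0,0],[0,0,0]]
  hand: 1

```text
time: 12.15
tool_pos: [0.477, 0.1847, 0.0612]
orientation: [-0.046, 0.721, 0.689, 0.052]
ft_force: [1.3, -0.3, 0.5]
gripper_width: 0.0378
finger_force: 60.9
```

```bash
cat > path.py <<'E'
import numpy as np
# waypoints: alpha deg, Gs, Gz
wp=np.array([[0,.184,.056],[8,.181,.087],[16,.173,.117],[22,.165,.138],[25,.145,.156],[28,.115,.180],[30,.085,.205],[30,.05,.235],[30,.03,.27],[30,.02,.34],[30,.02,.38]])
n=[3,3,3,2,3,3,3,3,4,3]
rows=np.vstack([np.linspace(wp[i],wp[i+1],n[i]+1)[1:] for i in range(len(n))])
def clr(a,s,z):
    a=np.radians(a);u=np.linspace(-.0635,.2265,300);S=s+u*np.cos(a);Z=z-u*np.sin(a)
    r=np.where((u>-.0155)&(u<.1785),.020,.0125)
    d=lambda p:(np.hypot(S-p[0],Z-p[1])-r).min()
    zs=z-(np.array([.270,.097])-s)*np.tan(a)
    return [round(1e3*x,1) for x in (d((.270,.130))-.003,d((.097,.130))-.003,(Z-r).min()-.035)]+[np.round(zs,3),round(S.min(),3),round(S.max(),3)]
o0=np.array([.0007,.0052])
for i,(a,s,z) in enumerate(rows):
    t=np.radians(a); o=np.array([o0[0]*np.cos(t)+o0[1]*np.sin(t),o0[1]*np.cos(t)-o0[0]*np.sin(t)])
    d=(np.array([s,z])+o-np.array([.184,.056])-o0)/.04
    print(i+1,np.round([d[0]*.052,d[0],d[1]],2).tolist(),np.round([-a/6,a/6*.052],2).tolist(),clr(a,s,z))
E
python3 path.py
```

```text
1 [-0.0, -0.02, 0.26] [-0.44, 0.02] [np.float64(44.6), np.float64(49.3), np.float64(3.1), array([0.062, 0.07 ]), np.float64(0.12), np.float64(0.409)]
2 [-0.0, -0.04, 0.51] [-0.89, 0.05] [np.float64(38.3), np.float64(36.7), np.float64(5.1), array([0.068, 0.085]), np.float64(0.119), np.float64(0.408)]
3 [-0.0, -0.06, 0.77] [-1.33, 0.07] [np.float64(32.0), np.float64(24.7), np.float64(7.2), array([0.074, 0.099]), np.float64(0.118), np.float64(0.405)]
4 [-0.01, -0.12, 1.02] [-1.78, 0.09] [np.float64(26.4), np.float64(13.0), np.float64(7.6), array([0.08 , 0.112]), np.float64(0.116), np.float64(0.401)]
5 [-0.01, -0.18, 1.27] [-2.22, 0.12] [np.float64(21.1), np.float64(3.3), np.float64(7.3), array([0.085, 0.126]), np.float64(0.114), np.float64(0.396)]
6 [-0.01, -0.24, 1.52] [-2.67, 0.14] [np.float64(16.2), np.float64(0.1), np.float64(7.1), array([0.089, 0.139]), np.float64(0.112), np.float64(0.391)]
7 [-0.02, -0.3, 1.69] [-3.0, 0.16] [np.float64(13.5), np.float64(3.3), np.float64(6.5), array([0.092, 0.148]), np.float64(0.11), np.float64(0.386)]
8 [-0.02, -0.36, 1.86] [-3.33, 0.17] [np.float
[... 2776 characters left out ...]
t64(161.8), array([0.18 , 0.279]), np.float64(-0.032), np.float64(0.219)]
27 [-0.21, -4.04, 7.07] [-5.0, 0.26] [np.float64(95.2), np.float64(120.4), np.float64(179.3), array([0.196, 0.296]), np.float64(-0.035), np.float64(0.216)]
28 [-0.21, -4.04, 7.41] [-5.0, 0.26] [np.float64(107.0), np.float64(131.9), np.float64(192.6), array([0.209, 0.309]), np.float64(-0.035), np.float64(0.216)]
29 [-0.21, -4.04, 7.74] [-5.0, 0.26] [np.float64(119.2), np.float64(143.6), np.float64(205.9), array([0.222, 0.322]), np.float64(-0.035), np.float64(0.216)]
30 [-0.21, -4.04, 8.07] [-5.0, 0.26] [np.float64(131.5), np.float64(155.5), np.float64(219.3), array([0.236, 0.336]), np.float64(-0.035), np.float64(0.216)]
```

```bash
sed -i 's/^wp=.*/wp=np.array([[0,.184,.056],[8,.184,.086],[16,.181,.116],[22,.166,.136],[25,.143,.151],[28,.110,.174],[30,.08,.197],[30,.045,.220],[30,.025,.26],[30,.02,.33],[30,.02,.38]])/' path.py; python3 path.py | sed 's/np.float64//g' | cut -c1-110 | sed -n 1,24p
```

```text
1 [0.0, 0.01, 0.25] [-0.44, 0.02] [(44.9), (49.9), (2.7), array([0.062, 0.07 ]), (0.121), (0.41)]
2 [0.0, 0.01, 0.5] [-0.89, 0.05] [(38.8), (38.2), (4.5), array([0.068, 0.084]), (0.121), (0.41)]
3 [0.0, 0.02, 0.75] [-1.33, 0.07] [(32.5), (27.1), (6.2), array([0.074, 0.098]), (0.121), (0.408)]
4 [-0.0, -0.0, 0.99] [-1.78, 0.09] [(26.5), (16.9), (6.6), array([0.08 , 0.112]), (0.121), (0.406)]
5 [-0.0, -0.02, 1.24] [-2.22, 0.12] [(20.6), (9.5), (6.3), array([0.085, 0.126]), (0.12), (0.402)]
6 [-0.0, -0.04, 1.49] [-2.67, 0.14] [(15.0), (7.7), (6.1), array([0.09, 0.14]), (0.12), (0.399)]
7 [-0.01, -0.16, 1.65] [-3.0, 0.16] [(13.0), (6.8), (5.2), array([0.092, 0.148]), (0.116), (0.391)]
8 [-0.01, -0.28, 1.82] [-3.33, 0.17] [(11.5), (10.0), (4.4), array([0.093, 0.156]), (0.111), (0.384)]
9 [-0.02, -0.4, 1.98] [-3.67, 0.19] [(10.4), (15.9), (3.7), array([0.094, 0.164]), (0.107), (0.376)]
10 [-0.04, -0.69, 2.17] [-3.92, 0.2] [(10.7), (19.8), (5.7), array([0.093, 0.169]), (0.096), (0.362)]
11 [-0.05, -0.97, 2.36] [-4.17, 0.22] [(11.6), (19.4), (7.8), array([0.092, 0.172]), (0.085), (0.348)]
12
[... 638 characters left out ...]
69] [-5.0, 0.26] [(20.7), (27.3), (43.9), array([0.088, 0.188]), (0.013), (0.264)]
19 [-0.16, -3.12, 3.88] [-5.0, 0.26] [(19.9), (28.1), (51.6), array([0.089, 0.189]), (0.002), (0.253)]
20 [-0.18, -3.41, 4.07] [-5.0, 0.26] [(21.5), (28.9), (59.3), array([0.09, 0.19]), (-0.01), (0.241)]
21 [-0.19, -3.58, 4.41] [-5.0, 0.26] [(21.4), (37.2), (72.6), array([0.1  , 0.199]), (-0.017), (0.234)]
22 [-0.19, -3.75, 4.74] [-5.0, 0.26] [(26.8), (45.4), (85.9), array([0.109, 0.209]), (-0.023), (0.228)]
23 [-0.2, -3.91, 5.07] [-5.0, 0.26] [(36.1), (53.6), (99.2), array([0.119, 0.218]), (-0.03), (0.221)]
24 [-0.21, -3.94, 5.51] [-5.0, 0.26] [(45.2), (68.1), (116.8), array([0.135, 0.235]), (-0.031), (0.22)]
```

Good clearances. I'll tilt first (rows 1–9, each split for slowness), then look.

Emit:
arm_command:
  targets:
    - [[0,0,0.13],[-0.22,0.01,0]]
    - [[0,0.01,0.25],[-0.44,0.02,0]]
    - [[0,0.01,0.38],[-0.67,0.03,0]]
    - [[0,0.01,0.5],[-0.89,0.05,0]]
    - [[0,0.02,0.63],[-1.11,0.06,0]]
    - [[0,0.02,0.75],[-1.33,0.07,0]]
    - [[0,0.01,0.87],[-1.55,0.08,0]]
    - [[0,0,0.99],[-1.78,0.09,0]]
    - [[0,0,0.99],[-1.78,0.09,0]]
    - [[0,0,0.99],[-1.78,0.09,0]]

```text
time: 12.98
tool_pos: [0.4753, 0.1851, 0.0999]
orientation: [0.017, 0.722, 0.691, -0.017]
ft_force: [0.1, -0.7, -2.4]
gripper_width: 0.0379
finger_force: 60.9
```

```bash
cat > pv.py <<'E'
from tgt import *
import sys
s=ctrl.read_state();print(np.round(s['tool_pos'],4),np.round(s['orientation'],3),np.round(s['ft_force'],2),np.round(s['moment'],2),np.round(s['q'],2))
a=[]
for n,(u,v,w,h) in dict(top=(230,150,200,150),scene=(220,160,180,135)).items():
    c=cam(n);np.savez('e_'+n,**c);a.append(cv2.resize(c['color'][v:v+h,u:u+w],(400,300),interpolation=cv2.INTER_CUBIC)[:,:,::-1])
cv2.imwrite(f'pics/{sys.argv[1]}.png',cv2.hconcat(a))
E
python3 pv.py p1
```

```text
[0.4753 0.1851 0.0999] [ 0.017  0.722  0.691 -0.017] [ 0.14 -0.73 -2.44] [-0.1  -0.02  0.01] [-0.75  0.39  0.41  1.82 -0.13  0.98 -0.34]
```

View pics/p1.png

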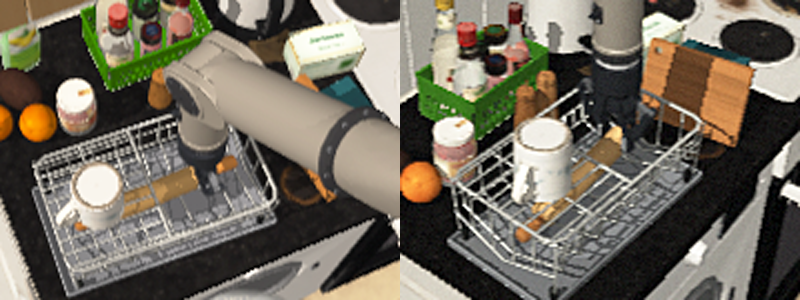

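The pin is gripped and tilting (right crop, roller at (570,185)); the mug and board are undisturbed. Continuing.

Emit:
arm_command:
  targets:
    - [[0,-0.01,0.12],[-0.22,0.01,0]]
    - [[0,-0.02,0.25],[-0.44,0.03,0]]
    - [[0,-0.03,0.37],[-0.66,0.04,0]]
    - [[0,-0.04,0.5],[-0.89,0.05,0]]
    - [[0,-0.1,0.58],[-1.05,0.06,0]]
    - [[-0.01,-0.16,0.66],[-1.22,0.07,0]]
    - [[-0.01,-0.22,0.75],[-1.38,0.07,0]]
    - [[-0.01,-0.28,0.83],[-1.55,0.08,0]]
    - [[-0.02,-0.34,0.91],[-1.72,0.09,0]]
    - [[-0.02,-0.4,0.99],[-1.89,0.1,0]]
    - [[-0.02,-0.4,0.99],[-1.89,0.1,0]]
    - [[-0.02,-0.4,0.99],[-1.89,0.1,0]]

```text
time: 14.08
tool_pos: [0.4756, 0.1689, 0.1401]
orientation: [0.085, 0.717, 0.686, -0.088]
ft_force: [1.4, -0.1, -1.1]
gripper_width: 0.0379
finger_force: 60.9
```

```bash
python3 pv.py p2
```

```text
[0.4756 0.1689 0.1401] [ 0.085  0.717  0.686 -0.088] [ 1.39 -0.12 -1.06] [0.2  0.01 0.02] [-0.87  0.41  0.46  1.72  0.04  1.17 -0.49]
```

View pics/p2.png

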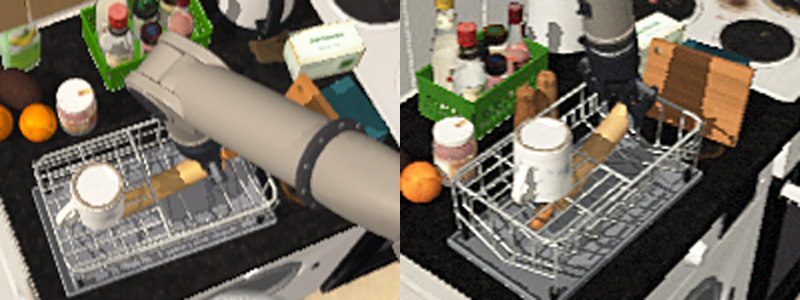

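```bash
cat > pin.py <<'E'
from h import *
for n in('top','scene'):
    c=dict(np.load(f'e_{n}.npz'));W=cloud(c);hsv=cv2.cvtColor(c['color'],cv2.COLOR_RGB2HSV)
    m=(hsv[...,0]>7)&(hsv[...,0]<25)&(hsv[...,1]>70)&(hsv[...,2]>70)&(abs(W[...,0]-.478)<.04)&(W[...,1]>-.03)&(W[...,1]<.45)&(W[...,2]>.04)&(W[...,2]<.45)
    P=W[m]
    for lo in np.arange(-.03,.44,.02):
        q=P[(P[:,1]>=lo)&(P[:,1]<lo+.02)]
        if len(q)>5: print(n,round(lo+.01,3),len(q),'z50,90',np.round(np.percentile(q[:,2],[50,90]),3))
E
python3 pin.py
```

```text
top 0.14 33 z50,90 [0.153 0.158]
top 0.16 9 z50,90 [0.143 0.152]
top 0.18 8 z50,90 [0.137 0.14 ]
top 0.2 80 z50,90 [0.138 0.165]
top 0.22 84 z50,90 [0.13  0.137]
top 0.24 76 z50,90 [0.122 0.126]
top 0.26 69 z50,90 [0.114 0.119]
top 0.28 49 z50,90 [0.105 0.131]
top 0.3 64 z50,90 [0.096 0.105]
top 0.32 37 z50,90 [0.088 0.169]
top 0.34 7 z50,90 [0.225 0.227]
top 0.36 8 z50,90 [0.225 0.229]
top 0.38 13 z50,90 [0.225 0.227]
scene -0.02 194 z50,90 [0.062 0.085]
scene 0.16 9 z50,90 [0.15  0.153]
scene 0.18 56 z50,90 [0.144 0.15 ]
scene 0.2 68 z50,90 [0.136 0.143]
scene 0.22 73 z50,90 [0.127 0.133]
scene 0.24 66 z50,90 [0.12  0.126]
scene 0.26 39 z50,90 [0.111 0.118]
scene 0.28 46 z50,90 [0.102 0.11 ]
scene 0.3 21 z50,90 [0.085 0.101]
scene 0.32 25 z50,90 [0.074 0.084]
scene 0.34 33 z50,90 [0.067 0.157]
scene 0.36 32 z50,90 [0.059 0.064]
scene 0.38 14 z50,90 [0.053 0.197]
```

Tilt is about 22° as planned, with roughly 10 mm under the shelf wire. Drawing it out along its axis.

Emit:
arm_command:
  targets:
    - [[-0.01,-0.14,0.1],[-0.12,0,0]]
    - [[-0.02,-0.29,0.19],[-0.25,0.01,0]]
    - [[-0.03,-0.57,0.38],[-0.5,0.03,0]]
    - [[-0.04,-0.84,0.57],[-0.66,0.04,0]]
    - [[-0.06,-1.12,0.76],[-0.83,0.04,0]]
    - [[-0.07,-1.39,0.95],[-1.0,0.05,0]]
    - [[-0.09,-1.64,1.14],[-1.11,0.06,0]]
    - [[-0.1,-1.89,1.33],[-1.22,0.06,0]]
    - [[-0.1,-1.89,1.33],[-1.22,0.06,0]]
    - [[-0.1,-1.89,1.33],[-1.22,0.06,0]]

```text
time: 15.02
tool_pos: [0.4718, 0.0928, 0.1938]
orientation: [0.128, 0.711, 0.679, -0.133]
ft_force: [-0.0, -0.1, -3.0]
gripper_width: 0.038
finger_force: 60.9
```

```bash
python3 pv.py p3; python3 pin.py
```

```text
[0.4718 0.0928 0.1938] [ 0.128  0.711  0.679 -0.133] [-0.03 -0.14 -3.04] [0.47 0.01 0.03] [-0.87  0.34  0.52  1.71  0.18  1.29 -0.47]
top 0.12 61 z50,90 [0.188 0.195]
top 0.14 90 z50,90 [0.179 0.187]
top 0.16 95 z50,90 [0.167 0.179]
top 0.18 83 z50,90 [0.155 0.161]
top 0.2 83 z50,90 [0.144 0.151]
top 0.22 86 z50,90 [0.132 0.138]
top 0.24 76 z50,90 [0.121 0.128]
top 0.26 37 z50,90 [0.101 0.116]
top 0.28 25 z50,90 [0.091 0.131]
top 0.32 6 z50,90 [0.225 0.227]
top 0.34 7 z50,90 [0.226 0.226]
top 0.36 7 z50,90 [0.224 0.227]
top 0.38 12 z50,90 [0.223 0.227]
scene -0.02 185 z50,90 [0.059 0.081]
scene 0.04 8 z50,90 [0.223 0.226]
scene 0.08 10 z50,90 [0.185 0.201]
scene 0.1 55 z50,90 [0.195 0.204]
scene 0.12 75 z50,90 [0.187 0.197]
scene 0.14 81 z50,90 [0.175 0.183]
scene 0.16 73 z50,90 [0.163 0.173]
scene 0.18 80 z50,90 [0.153 0.16 ]
scene 0.2 70 z50,90 [0.14  0.148]
scene 0.22 77 z50,90 [0.13  0.138]
scene 0.24 81 z50,90 [0.117 0.125]
scene 0.26 26 z50,90 [0.098 0.115]
scene 0.28 27 z50,90 [0.09  0.095]
```

View pics/p3.png

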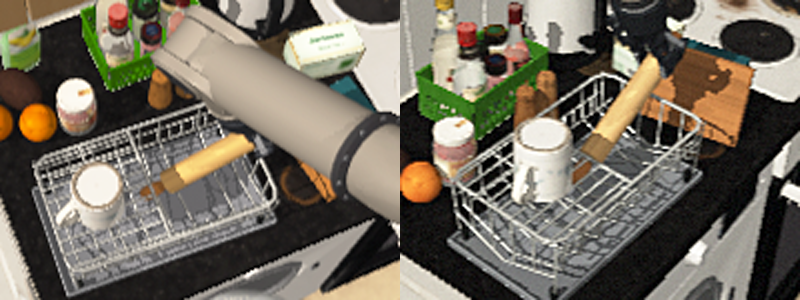

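Pin is most of the way out (left crop, its lower tip at (150,190), still just below rim height). Finishing the pull, then rising.

Emit:
arm_command:
  targets:
    - [[-0.01,-0.13,0.1],[-0.05,0,0]]
    - [[-0.02,-0.35,0.23],[-0.1,0.01,0]]
    - [[-0.03,-0.6,0.4],[-0.1,0.01,0]]
    - [[-0.04,-0.85,0.57],[-0.1,0.01,0]]
    - [[-0.06,-1.12,0.8],[-0.1,0.01,0]]
    - [[-0.07,-1.3,1.1],[-0.1,0.01,0]]
    - [[-0.08,-1.45,1.5],[-0.1,0.01,0]]
    - [[-0.08,-1.55,2.0],[-0.1,0.01,0]]
    - [[-0.08,-1.6,2.5],[-0.1,0.01,0]]
    - [[-0.08,-1.6,3.0],[-0.1,0.01,0]]
    - [[-0.08,-1.6,3.5],[-0.1,0.01,0]]
    - [[-0.08,-1.6,4.0],[-0.1,0.01,0]]

```text
time: 16.12
tool_pos: [0.468, 0.028, 0.3555]
orientation: [0.132, 0.71, 0.678, -0.137]
ft_force: [1.4, -0.3, -2.0]
gripper_width: 0.0378
finger_force: 60.9
```

Emit:
arm_command:
  targets:
    - [[0,0,0],[0,0,0]]
    - [[0,0,0],[0,0,0]]
    - [[0,0,0],[0,0,0]]
    - [[0,0,0],[0,0,0]]
    - [[0,0,0],[0,0,0]]
    - [[0,0,0],[0,0,0]]
    - [[0,0,0],[0,0,0]]
    - [[0,0,0],[0,0,0]]

```text
time: 16.78
tool_pos: [0.4681, 0.0292, 0.353]
orientation: [0.132, 0.709, 0.678, -0.138]
ft_force: [-0.3, -0.0, -2.4]
gripper_width: 0.0382
finger_force: 61.0
```

```bash
python3 pv.py p4; python3 pin.py|grep -v '0.22[0-9] 0'
```

```text
[0.4681 0.0292 0.353 ] [ 0.132  0.709  0.678 -0.138] [-0.3  -0.04 -2.37] [ 0.46 -0.06 -0.08] [-0.83  0.19  0.57  1.5   0.26  1.6  -0.31]
top -0.02 204 z50,90 [0.064 0.088]
top 0.04 16 z50,90 [0.346 0.352]
top 0.06 123 z50,90 [0.346 0.355]
top 0.08 119 z50,90 [0.334 0.344]
top 0.1 112 z50,90 [0.322 0.33 ]
top 0.12 109 z50,90 [0.311 0.317]
top 0.14 104 z50,90 [0.299 0.308]
top 0.16 101 z50,90 [0.288 0.295]
top 0.18 92 z50,90 [0.276 0.284]
top 0.2 51 z50,90 [0.255 0.26 ]
top 0.22 36 z50,90 [0.246 0.253]
scene -0.02 198 z50,90 [0.062 0.086]
scene 0.02 14 z50,90 [0.366 0.373]
scene 0.04 70 z50,90 [0.356 0.364]
scene 0.06 78 z50,90 [0.345 0.355]
scene 0.08 91 z50,90 [0.331 0.341]
scene 0.1 82 z50,90 [0.319 0.328]
scene 0.12 82 z50,90 [0.309 0.316]
scene 0.14 74 z50,90 [0.296 0.305]
scene 0.16 88 z50,90 [0.285 0.293]
scene 0.18 94 z50,90 [0.271 0.28 ]
scene 0.2 41 z50,90 [0.252 0.257]
scene 0.22 38 z50,90 [0.243 0.249]
```

View pics/p4.png

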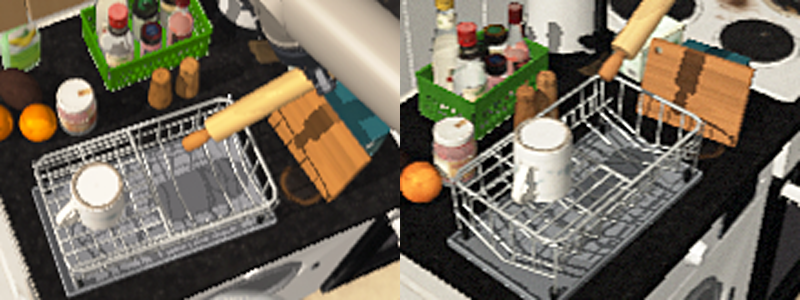

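The pin is in the air (left crop (250,110)), its lower tip about 0.23 m up. The board still leans against the tin, and the mug and jar are in place. Handing in.

```bash
python3 -c "
from plant import ctrl
print(ctrl.finish_job())"
```

```text
the job is handed in; nothing more can be done
None
```

The job is handed in at about 17 s of the 67 s allowed: the larger board leans at about 16° against the tin, the pin is held still in the air with its lowest point roughly 0.1 m above the rim, and the mug and jam jar stand where they were.

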